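# Restock the serving-board crates

### The job

Share out the two new handled boards from the carton between the two wooden display crates, one to each: slip the board, handle up, in among the crate's plain boards, easing them gently aside until it stands on the crate's floor, and let go. Do not drop or force the boards, keep all the plain boards in their crates, do not push the crates out of place, and leave the jar and the bowl alone.

Things in the scene. Friction and masses are not known exactly. Their poses are not given: they have to be found in the camera images.
- crate_a: wooden crate, loose, 0.7 kg, open top; outside 104 (x) by 140 (y) by 85 mm high, inside 84 (x) by 120 mm (y), floor 8 mm, solid ends at -x and +x. Origin: centre of underside. Plain boards a1 to a4 stand in it from -x to +x; between a2 and a3 is a V-shaped opening, about 40 mm at the tops, 4 mm at the floor. A board pressed down its middle pushes their feet aside (a few N); smooth oiled wood.
- crate_b: wooden crate, loose, 0.7 kg, open top; outside 104 (x) by 140 (y) by 85 mm high, inside 84 (x) by 120 mm (y), floor 8 mm, solid ends at -x and +x. Origin: centre of underside. Plain boards b1 to b4 stand in it from -x to +x; between b1 and b2 is a V-shaped opening, about 40 mm at the tops, 4 mm at the floor. A board pressed down its middle pushes their feet aside (a few N); smooth oiled wood.
- a1: plain wooden serving board, no handle, 14 mm thick (its x), 110 mm wide (y), 125 mm tall (z), 0.135 kg. Origin: centre of its lower end face. Stands in crate_a, place 1 of 4 from the crate's -x end, its x along the crate's x, top leaning 8 degrees towards the crate's -x end.
- a2: plain wooden serving board, no handle, 14 mm thick (its x), 110 mm wide (y), 125 mm tall (z), 0.135 kg. Origin: centre of its lower end face. Stands in crate_a, place 2 of 4 from the crate's -x end, its x along the crate's x, top leaning 8 degrees towards the crate's -x end.
- a3: plain wooden serving board, no handle, 14 mm thick (its x), 110 mm wide (y), 125 mm tall (z), 0.135 kg. Origin: centre of its lower end face. Stands in crate_a, place 3 of 4 from the crate's -x end, its x along the crate's x, top leaning 8 degrees towards the crate's +x end.
- a4: plain wooden serving board, no handle, 14 mm thick (its x), 110 mm wide (y), 125 mm tall (z), 0.135 kg. Origin: centre of its lower end face. Stands in crate_a, place 4 of 4 from the crate's -x end, its x along the crate's x, top leaning 8 degrees towards the crate's +x end.
- b1: plain wooden serving board, no handle, 14 mm thick (its x), 110 mm wide (y), 125 mm tall (z), 0.135 kg. Origin: centre of its lower end face. Stands in crate_b, place 1 of 4 from the crate's -x end, its x along the crate's x, top leaning 8 degrees towards the crate's -x end.
- b2: plain wooden serving board, no handle, 14 mm thick (its x), 110 mm wide (y), 125 mm tall (z), 0.135 kg. Origin: centre of its lower end face. Stands in crate_b, place 2 of 4 from the crate's -x end, its x along the crate's x, top leaning 8 degrees towards the crate's +x end.
- b3: plain wooden serving board, no handle, 14 mm thick (its x), 110 mm wide (y), 125 mm tall (z), 0.135 kg. Origin: centre of its lower end face. Stands in crate_b, place 3 of 4 from the crate's -x end, its x along the crate's x, top leaning 8 degrees towards the crate's +x end.
- b4: plain wooden serving board, no handle, 14 mm thick (its x), 110 mm wide (y), 125 mm tall (z), 0.135 kg. Origin: centre of its lower end face. Stands in crate_b, place 4 of 4 from the crate's -x end, its x along the crate's x, top leaning 8 degrees towards the crate's +x end.
- new_1: new handled serving board, same wood, 0.16 kg, upright in the carton, handle up, the one nearer the carton's -x end. Body 14 mm thick (x), 110 mm wide (y), 125 mm tall; centred handle also 14 mm thick, 34 mm wide, up to 200 mm (z). Origin: centre of its lower end face. Pinch the handle across its thickness, about 165 mm above the origin.
- new_2: new handled serving board, same wood, 0.16 kg, upright in the carton, handle up, the one nearer the carton's +x end. Body 14 mm thick (x), 110 mm wide (y), 125 mm tall; centred handle also 14 mm thick, 34 mm wide, up to 200 mm (z). Origin: centre of its lower end face. Pinch the handle across its thickness, about 165 mm above the origin.
- carton: open cardboard delivery carton, fixed, 132 by 132 by 75 mm high, walls and floor 5 mm. Four separators across x (3 mm thick, to 63 mm high) make five slots 22 mm wide; the handled boards stand in the 2nd and 5th slot from -x, 75 mm apart, thickness along x. Origin: centre of its underside.
- jar: glass storage jar with wooden lid, 84 mm across, 120 mm high, on the counter beyond the crates; a bystander. Origin: centre of its underside.
- bowl: white ceramic bowl, 130 mm across, 55 mm high, on the counter beyond the crates; a bystander. Origin: centre of its underside.
Things that resemble listed ones, but are neither listed nor needed, are in the scene too. Leave any white look-alike of the a3 alone.

How it is judged:
By the outcome, as a careful person would: the job done as asked, in the order asked, and still so for the second after the job is handed in, with the robot touching nothing.
It also fails if it takes over 72 s, if anything falls off the work surface, if the arm or the gripper's body presses on something with over 40 N, if the wrist force passes 120 N, or if a joint passes its speed limit or range.

### The arm

A 7-joint arm with a two-finger parallel gripper is mounted at the origin on the work surface. World frame = base frame: x ahead of the robot, y to its left, z up, the work surface at z = 0. Lengths are in m, angles in rad, forces in N, time in s.
With the tool pointing down it reaches from about 0.425 to 0.925 m from the base axis. Payload 6.8 kg.
Tool frame: the origin (TCP) lies on the mounting face of the last link; the fingertips stand 173 mm ahead of it and the grasp point (between the pads) lies 155 mm ahead of it (grip_point_offset is the distance from the TCP to the grasp point, in m); x points along the fingers, z is the direction in which the jaws open and shut, and the axes are right-handed (so a half turn about x gives the same grasp; the last joint's range is limited). The gripper opens to 85 mm and grips with 20 to 120 N. Pads are 22 mm wide; open, the fingers measure 114 mm over their backs; the gripper's body (76 mm by 85 mm) begins 54 mm behind the grasp point. The pads swing forward as they close: fully open they stand 13 mm farther back than shut.
Start: joints at [1.011, 0.477, 0.022, 1.555, -0.011, 1.109, -0.083], TCP at [0.295, -0.607, 0.405] pointing down, gripper open.
Joint ranges: [-2.96, 2.96], [-0.34, 2.1], [-1.41, 1.46], [0.24, 2.44], [-1.37, 4.51], [0.17, 1.92], [-2.96, 2.96]. Speed limits (rad/s): [2.39, 2.39, 3.14, 3.14, 3.14, 3.14, 3.14].

### API

Orientations are given as a rotation vector (axis times angle).
In Python, from bench import * gives the robot as it stands. The module is installed in compiled form; this text tells all that it offers.
- The arm moves only by the tool servo_tool, never from a script. Its argument "motion" is a list of rows, each a list of 5 numbers: the shift along the tool's x, y, z in m, then the turn about the tool's x in degrees, then the gripper command: -1 is fully open, 1 is shut, values between are in proportion. In form: [[dx, dy, dz, turn, fingers], ...]. A call has 1 to 8 rows; each row is the pose to reach, as a shift and turn from the pose measured when the call began, along the tool's axes at that moment; what a row does not reach only later rows make up. A row lasts 1/10 s, in which the tool goes at most 50 mm and 8.59 degrees, less where a joint would pass 70% of its speed; a pose out of reach is approached as far as the arm can. A call with a gripper value outside its range is refused whole. The fingers move at their own pace and stop on an object; "force" is the grip in N (left out, the last holds). Time passes only in rows, so rows that repeat a pose let the fingers close. It gives the time, the measured TCP pose, the force and the opening at its end, in the units of the state.
- get_obs(): the state, without advancing time (a new reading comes with each control period).
- grab_frame(name): name is "scene" or "top" or "wrist"; returns the picture (480x640x3 uint8, red, green, blue); there is no depth.
- camera_params(name): a dict with "mtx" (3x3 intrinsics, pixels), "world_to_cam" (4x4, takes a point from world to camera coordinates); the wrist camera has in their place "T_tool_cam" (4x4, takes a point from camera to tool coordinates, whose origin is the TCP and whose axes are the tool frame's). Camera axes: x right, y down, z forward; pixel columns grow to the right and rows downward; lengths in m; the calibration is good to about 2 mm. A picture is of the moment at which its call begins: read the wrist's pose just before it. camera_params takes no time and is no camera call.
- hand_in(): hands the job in, once; it reports no verdict.
The state is a dict: "clock": time; "joints": joint angles; "qvel": joint speeds; "tau": joint torques, N m; "tcp_pos": TCP position; "orientation": TCP orientation; "contact_force": force on the tool from outside, world axes, zero at the start; "moment": the same for the moment, N m; "grip_width": finger opening in m.
Only numpy, scipy, OpenCV 4.12 (cv2) and the standard library are available. Lean on these libraries where they do the work, as an engineer would, in place of code of your own. Each camera call takes 0.05 s, during which the arm holds its last target. There are 200 camera calls.

## Working session

There is one attempt and no reset: what is moved stays moved. The work goes in short steps, Python scripts to look and compute and a tool call to move; the robot and the scene stay as the last step left them, time stands still between calls to the robot, and variables do not carry over. Pictures are saved under pics/ and viewed, about 8 in all and at most 12, crops included, and the job is handed in when it is done.

Besides the shell and the picture viewer there is one more tool, called after ">>>" by a JSON object that holds its "api" and its "payload", one argument or row to a line. servo_tool: Moves the arm, as the interface text tells. Its arguments: {"type":"object","properties":{"motion":{"type":"array","items":{"type":"array","items":{"type":"number"}}},"force":{"type":"number"}},"required":["motion"]}

```bash
mkdir -p pics; ls
python3 - <<'E'
from bench import *
import cv2
o=get_obs(); print({k:o[k] for k in ['clock','tcp_pos','orientation','grip_width','contact_force']})
for n in ['scene','top']:
    p=camera_params(n); print(n,p['mtx'].tolist() if hasattr(p['mtx'],'tolist') else p['mtx']); print(p['world_to_cam'])
    cv2.imwrite(f'pics/{n}0.png',grab_frame(n)[:,:,::-1])
print(camera_params('wrist'))
E
```

```text
pics
{'clock': 0.0, 'tcp_pos': array([ 0.2945791 , -0.60701593,  0.40374391]), 'orientation': array([ 0.87123349,  1.39130257, -0.86982232]), 'grip_width': 0.08543875303906691, 'contact_force': array([ 0.35823738,  0.85253077, -0.54774499])}
scene [[454.7925857217747, 0.0, 328.59196749080184], [0.0, 454.7925857217747, 237.95317383280755], [0.0, 0.0, 1.0]]
[[-0.75005857  0.66127975  0.01101023  0.34520589]
 [ 0.49865137  0.5763761  -0.64740822 -0.28318069]
 [-0.43446398 -0.48010382 -0.76206389  1.33572328]
 [ 0.          0.          0.          1.        ]]
top [[560.7804428537767, 0.0, 316.5258062229211], [0.0, 560.7804428537767, 229.9847359342333], [0.0, 0.0, 1.0]]
[[ 0.00823181 -0.99958835 -0.02748385  0.10200986]
 [-0.99502935 -0.00546036 -0.09943227  0.5306008 ]
 [ 0.09924127  0.02816575 -0.9946647   1.16447534]
 [ 0.          0.          0.          1.        ]]
{'mtx': array([[353.82841713,   0.        , 316.96986156],
       [  0.        , 353.82841713, 237.03650473],
       [  0.        ,   0.        ,   1.        ]]), 'T_tool_cam': array([[ 9.15373850e-04, -3.17258442e-01,  9.48338675e-01,
         3.27789529e-02],
       [-6.25115819e-04, -9.48339069e-01, -3.17257970e-01,
         8.28652928e-02],
       [ 9.99999386e-01, -3.02411858e-04, -1.06640806e-03,
        -2.41307859e-04],
       [ 0.00000000e+00,  0.00000000e+00,  0.00000000e+00,
         1.00000000e+00]])}
```

View pics/top0.png

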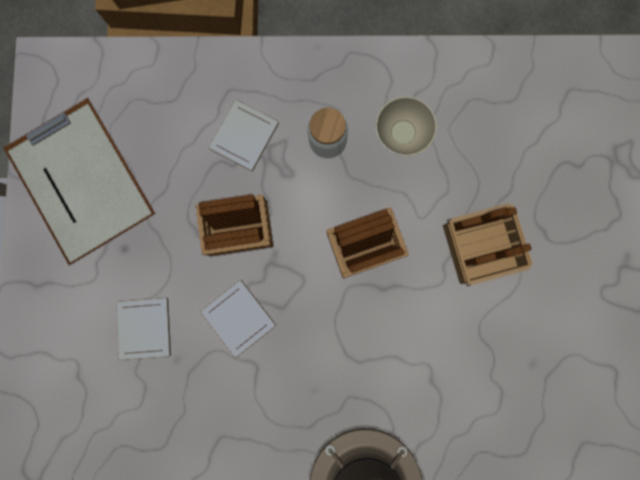

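View pics/scene0.png

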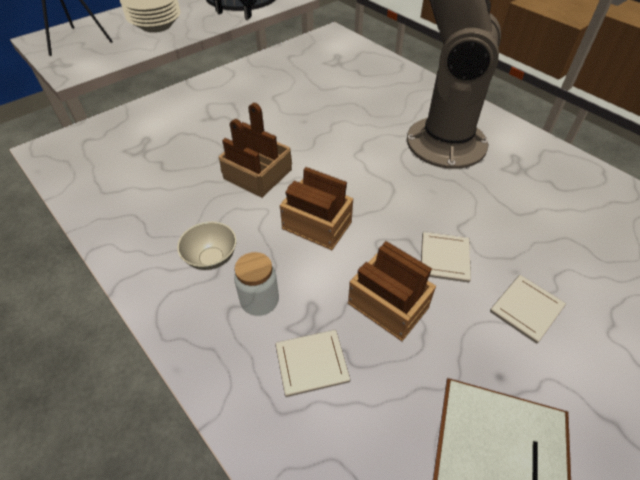

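The top view shows the carton at (487,245), the two dark-board crates at (368,242) and (233,225), the jar at (328,130), the bowl at (405,125), and flat white boards at (245,135), (143,328) and (238,318), which are the look-alikes to leave alone. Next I need an enlarged crop of the crates.

Run:
```python
import cv2,numpy as np
t=cv2.imread('pics/top0.png')
a=cv2.resize(t[180:290,185:415],None,fx=3.4,fy=3.4,interpolation=cv2.INTER_CUBIC)
b=cv2.resize(t[195:295,435:540],(210,200),interpolation=cv2.INTER_CUBIC)
s=cv2.imread('pics/scene0.png')
c=cv2.resize(s[95:345,210:445],None,fx=.9,fy=.9)
b=cv2.resize(t[195:295,435:540],None,fx=2.1,fy=2.1,interpolation=cv2.INTER_CUBIC)
out=np.zeros((600,790,3),np.uint8); out[:a.shape[0],:a.shape[1]]=a
out[380:380+b.shape[0],:b.shape[1]]=b
d=cv2.resize(s[95:195,210:300],None,fx=2.1,fy=2.1,interpolation=cv2.INTER_CUBIC); out[380:380+d.shape[0],240:240+d.shape[1]]=d
e=cv2.resize(s[160:345,270:445],None,fx=1.18,fy=1.18,interpolation=cv2.INTER_CUBIC); out[380:380+e.shape[0],460:460+e.shape[1]]=e
cv2.imwrite('pics/crop1.png',out)
```

```text
(no output)
```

View pics/crop1.png

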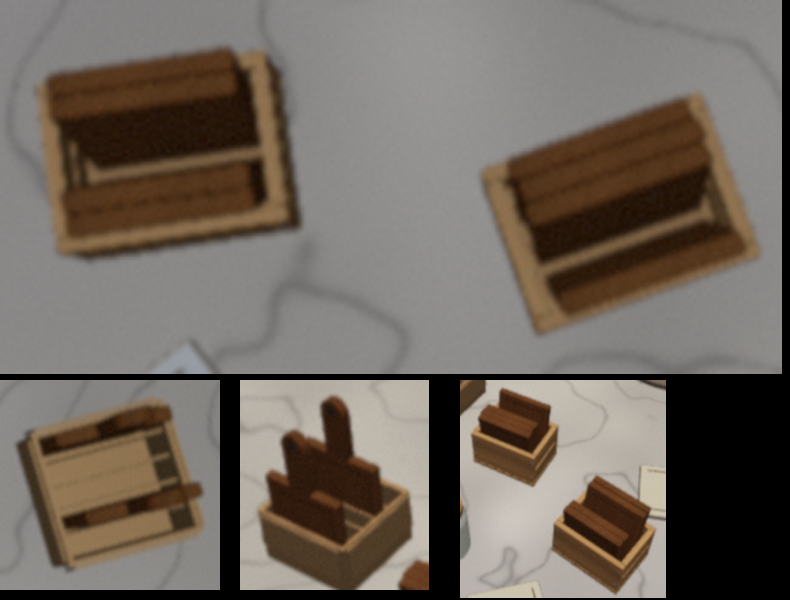

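Crate_a is the left one at (233,225), with 2+2 boards and the opening in the middle. Crate_b is at (368,242), with 1 board on the near (-x) side and 3 on the far side. The carton is at (487,245), with handled boards at its far (+x) end and just below its middle. That matches the 2nd and 5th slots.

```bash
cat > h.py <<'E'
from bench import *
import numpy as np, cv2
from scipy.spatial.transform import Rotation as R
def tool(o=None):
    o=o or get_obs(); T=np.eye(4); T[:3,:3]=R.from_rotvec(o['orientation']).as_matrix(); T[:3,3]=o['tcp_pos']; return T
def cam(n,T=None):
    p=camera_params(n); return p['mtx'],(T@p['T_tool_cam'] if n=='wrist' else np.linalg.inv(p['world_to_cam']))
def ray(c,uv,z):
    K,W=c; d=W[:3,:3]@np.linalg.solve(K,[uv[0],uv[1],1.]); o=W[:3,3]; return o+d*(z-o[2])/d[2]
def proj(c,P):
    K,W=c; q=K@(W[:3,:3].T@(np.asarray(P)-W[:3,3])); return q[:2]/q[2]
def goto(p,yaw=None,T=None):
    """shift (mm) in tool axes to TCP point p, and turn (deg) to set jaw axis (tool z) along world yaw (deg) mod 180"""
    T=tool() if T is None else T; s=T[:3,:3].T@(np.asarray(p)-T[:3,3]); z=T[:3,2]; cur=np.degrees(np.arctan2(z[1],z[0]))
    t=None
    if yaw is not None:
        t=(yaw-cur+90)%180-90; t*=np.sign(T[2,0])   # tool x down: world yaw + = tool turn -
    print('pos',T[:3,3].round(4),'jaw yaw',cur.round(2),'shift mm',(s*1000).round(1),'turn',t)
def look(name):
    T=tool(); f=grab_frame('wrist'); cv2.imwrite(f'pics/{name}.png',f[:,:,::-1]); np.save(f'pics/{name}.npy',T); return T
E
python3 - <<'E'
from h import *
T=tool(); print(T.round(3))
c=cam('top')
for n,z,l in [('carton rim',.075,[(450,216),(513,205),(529,263),(466,283)]),('a rim',.085,[(196,206),(264,195),(272,244),(203,254)]),('b rim',.085,[(328,231),(391,208),(408,253),(344,276)])]:
    P=np.array([ray(c,u,z) for u in l]); print(n,P.mean(0).round(3),P[:,:2].round(3).tolist(),np.linalg.norm(P-np.roll(P,-1,0),axis=1).round(3))
# carton x axis: from bottom(near) to top(far)
    e=P[0]-P[3]+P[1]-P[2]; y=np.degrees(np.arctan2(e[1],e[0])); m=P.mean(0); print('x-axis yaw',y)
    goto([m[0],m[1],.46],y)
E
```

```text
[[-0.001  0.9    0.437  0.295]
 [ 0.001  0.437 -0.9   -0.607]
 [-1.    -0.    -0.002  0.404]
 [ 0.     0.     0.     1.   ]]
carton rim [ 0.504 -0.245  0.075] [[0.555, -0.167], [0.578, -0.294], [0.461, -0.323], [0.42, -0.197]] [0.13  0.121 0.133 0.139]
x-axis yaw 13.04772808928914
pos [ 0.2946 -0.607   0.4038] jaw yaw -64.11 shift mm [ -55.8  345.9 -234.2] turn -77.15822123458628
a rim [0.534 0.273 0.085] [[0.572, 0.351], [0.595, 0.212], [0.495, 0.194], [0.474, 0.334]] [0.141 0.102 0.141 0.1  ]
x-axis yaw 10.064199486346396
pos [ 0.2946 -0.607   0.4038] jaw yaw -64.11 shift mm [ -55.1  599.6 -686.9] turn -74.17469263164352
b rim [0.501 0.001 0.085] [[0.522, 0.081], [0.57, -0.046], [0.479, -0.08], [0.432, 0.048]] [0.136 0.097 0.136 0.096]
x-axis yaw 20.04157144621448
pos [ 0.2946 -0.607   0.4038] jaw yaw -64.11 shift mm [ -55.5  450.7 -456.8] turn -84.15206459151159
```

>>> {"api": "servo_tool", "payload": {
  "motion": [
    [-0.056, 0.045, -0.03, -8, -0.2],
    [-0.056, 0.09, -0.06, -16, -0.2],
    [-0.056, 0.13, -0.09, -24, -0.2],
    [-0.056, 0.175, -0.12, -32, -0.2],
    [-0.056, 0.22, -0.15, -40, -0.2],
    [-0.056, 0.26, -0.18, -48, -0.2],
    [-0.056, 0.3, -0.2, -56, -0.2],
    [-0.056, 0.346, -0.234, -64, -0.2]
  ]
}}

```text
clock: 0.9
tcp_pos: [0.4872, -0.274, 0.46]
orientation: [-0.002, 1.572, 0.004]
contact_force: [0.4, -0.3, -0.1]
grip_width: 0.0514
```

>>> {"api": "servo_tool", "payload": {
  "motion": [
    [0, 0, 0, -7, -0.2],
    [0, 0, 0, -13, -0.2],
    [0, 0, 0, -13, -0.2],
    [0, 0, 0, -13, -0.2]
  ]
}}

```text
clock: 1.3
tcp_pos: [0.4869, -0.2744, 0.4597]
orientation: [-0.177, 1.565, 0.18]
contact_force: [-0.9, 0.4, 0.7]
grip_width: 0.0512
```

Run:
```python
from h import *
print(get_obs()['clock'],get_obs()['grip_width'],get_obs()['joints'].round(2)); look('w1'); goto([.504,-.245,.46],13)
```

```text
1.3 0.051237793397067244 [ 0.71  0.26 -0.37  1.75  0.1   1.15  0.53]
pos [ 0.4869 -0.2744  0.4598] jaw yaw 13.01 shift mm [-0.2 24.8 23.3] turn 0.005100180504513219
```

View pics/w1.png

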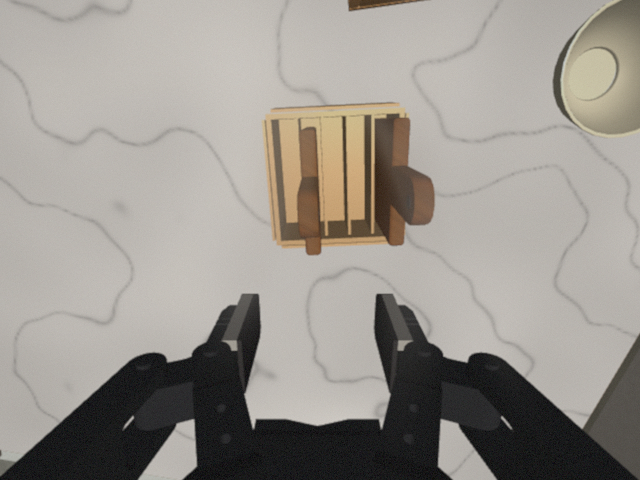

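The wrist view shows carton rim corners near (267,113), (406,104), (406,240) and (277,244). The two handled boards are at u≈309 (2nd slot, new_1) and u≈420 (5th slot, new_2, handle top near (425,197)). I'll measure the handle tops and check them against the rim prediction.

Run:
```python
from h import *
T=np.load('pics/w1.npy'); c=cam('wrist',T)
f=cv2.imread('pics/w1.png')
P=np.array([ray(c,u,.075) for u in [(266,113),(405,104),(407,240),(276,245)]]); m=P.mean(0)
print(m.round(4),np.linalg.norm(P-np.roll(P,-1,0),axis=1).round(3))
e=P[1]-P[0]+P[2]-P[3]; g=P[0]-P[3]+P[1]-P[2]
print(np.degrees(np.arctan2(e[1],e[0])),np.degrees(np.arctan2(-g[0],g[1])))
yaw=(np.degrees(np.arctan2(e[1],e[0]))+np.degrees(np.arctan2(-g[0],g[1])))/2
a=np.radians(yaw);X=np.array([np.cos(a),np.sin(a),0]);Y=np.array([-X[1],X[0],0])
s=4; big=cv2.resize(f[95:265,250:450],None,fx=s,fy=s,interpolation=cv2.INTER_CUBIC)
def dr(pts,col):
    q=np.array([(proj(c,p)-[250,95]+.5)*s for p in pts]).astype(int); cv2.polylines(big,[q],True,col,1)
b=m*[1,1,0]
for hx,hy,z,x0,col in [(.066,.066,.075,0,(0,255,0))]+[(.007,.017,.205,x,(255,255,0)) for x in(-.025,.05)]+[(.007,.055,.13,x,(0,0,255)) for x in(-.025,.05)]:
    dr([b+X*(x0+i*hx)+Y*j*hy+[0,0,z] for i,j in[(1,1),(1,-1),(-1,-1),(-1,1)]],col)
for x in(-.025,.05): print('pred',(b+X*x).round(4))
cv2.imwrite('pics/w1c.png',big[:600])
```

```text
[ 0.5026 -0.2443  0.075 ] [0.13  0.134 0.138 0.132]
15.86490355440375 16.668396838593267
pred [ 0.4786 -0.2513  0.    ]
pred [ 0.5506 -0.2303  0.    ]
```

View pics/w1c.png

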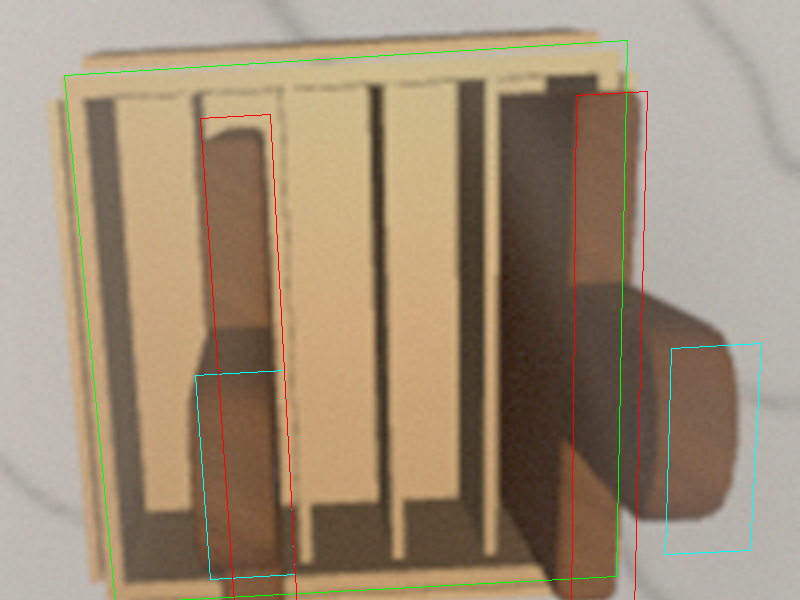

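Run:
```python
from h import *
T=np.load('pics/w1.npy'); c=cam('wrist',T)
r=lambda x,y,z: ray(c,(x/4+250-.5,y/4+95-.5),z)
L=r(235,465,.205);Rr=r(695,428,.205); d=Rr-L; print(L.round(4),Rr.round(4),np.linalg.norm(d),np.degrees(np.arctan2(d[1],d[0])))
for a,b in [((577,95),(550,580)),((638,95),(614,590)),((202,135),(207,330)),((264,135),(270,325))]:
    d=r(*a,.13)-r(*b,.13); print('yaw',np.degrees(np.arctan2(-d[0],d[1])).round(1),np.linalg.norm(d).round(3))
for a,b in [((577,95),(638,95)),((548,585),(614,590))]: print('right body mid',((r(*a,.13)+r(*b,.13))/2).round(4))
goto([*Rr[:2],.46],15)
goto([*L[:2],.46],15)
```

```text
[ 0.4763 -0.2497  0.205 ] [ 0.5467 -0.2272  0.205 ] 0.07385796119132398 17.711111649204856
yaw 13.5 0.102
yaw 14.7 0.104
yaw 13.6 0.039
yaw 14.8 0.038
right body mid [ 0.5344 -0.178   0.13  ]
right body mid [ 0.5595 -0.2785  0.13  ]
pos [ 0.4869 -0.2744  0.4598] jaw yaw 13.01 shift mm [-0.2 32.5 68.8] turn -1.9948998194954868
pos [ 0.4869 -0.2744  0.4598] jaw yaw 13.01 shift mm [-0.2 26.5 -4.8] turn -1.9948998194954868
```

Handle tops: new_2 at (0.547,-0.228) and new_1 at (0.476,-0.250), 74 mm apart against 75 expected, board yaw about 14.5°. I'll take new_2 first.

>>> {"api": "servo_tool", "payload": {
  "motion": [
    [0, 0.015, 0.035, -1.5, -0.2],
    [0, 0.032, 0.069, -1.5, -0.2],
    [0, 0.032, 0.069, -1.5, -0.2],
    [0.04, 0.032, 0.069, -1.5, -0.2],
    [0.08, 0.032, 0.069, -1.5, -0.2],
    [0.11, 0.032, 0.069, -1.5, -0.2],
    [0.11, 0.032, 0.069, -1.5, -0.2]
  ]
}}

```text
clock: 2.05
tcp_pos: [0.5446, -0.228, 0.3454]
orientation: [-0.193, 1.571, 0.201]
contact_force: [-0.2, -0.4, -1.0]
grip_width: 0.0511
```

Run:
```python
from h import *
look('w2'); goto([.547,-.228,.325],14.5)
```

```text
pos [ 0.5458 -0.2281  0.3482] jaw yaw 14.4 shift mm [23.2 -0.3  1.3] turn -0.10322608806613687
```

View pics/w2.png

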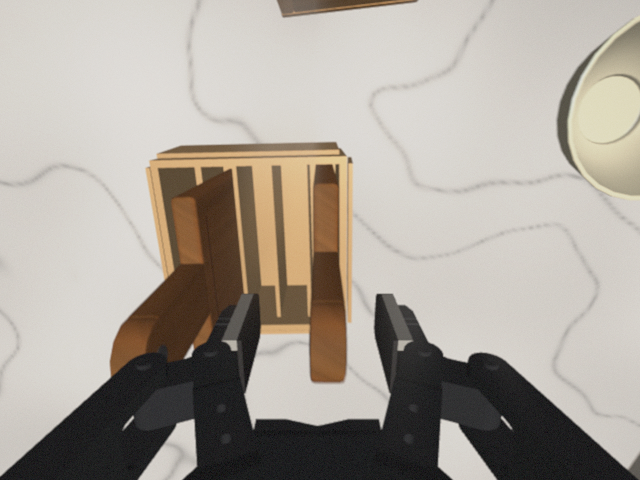

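Run:
```python
from h import *
T=np.load('pics/w2.npy');c=cam('wrist',T)
print(ray(c,(328,342),.205),ray(c,(326,215),.13),ray(c,(317,342),.205), proj(c,[.547,-.228,.205]))
p=[ray(c,u,.205) for u in((311,342),(346,342))];print(np.linalg.norm(p[1]-p[0]))
P=ray(c,(328,342),.205);goto([P[0],P[1],.325],14.5)
```

```text
[ 0.54646844 -0.21955765  0.205     ] [ 0.53997488 -0.19316898  0.13      ] [ 0.54268179 -0.22054986  0.205     ] [323.43740028 361.62559712]
0.012450919110164776
pos [ 0.5458 -0.2281  0.3482] jaw yaw 14.4 shift mm [23.3  8.   2.9] turn -0.10322608806613687
```

>>> {"api": "servo_tool", "payload": {
  "motion": [
    [0.01, 0.001, 0.002, 0, -0.2],
    [0.023, 0.002, 0.002, 0, -0.2],
    [0.023, 0.002, 0.002, 0, -0.2],
    [0.023, 0.002, 0.002, 0, 0.3],
    [0.023, 0.002, 0.002, 0, 1],
    [0.023, 0.002, 0.002, 0, 1],
    [0.023, 0.002, 0.002, 0, 1],
    [0.023, 0.002, 0.002, 0, 1]
  ],
  "force": 40
}}

```text
clock: 2.9
tcp_pos: [0.5474, -0.2257, 0.3259]
orientation: [-0.195, 1.566, 0.199]
contact_force: [-0.5, -0.2, 4.2]
grip_width: 0.0133
```

>>> {"api": "servo_tool", "payload": {
  "motion": [
    [0, 0, 0, 0, 1],
    [-0.01, 0, 0, 0, 1],
    [-0.03, 0, 0, 0, 1],
    [-0.05, 0, 0, 0, 1],
    [-0.08, 0, 0, 0, 1],
    [-0.12, 0, 0, 0, 1],
    [-0.16, 0, 0, 0, 1],
    [-0.2, 0, 0, 0, 1]
  ]
}}

```text
clock: 3.7
tcp_pos: [0.5477, -0.2259, 0.5277]
orientation: [-0.195, 1.566, 0.2]
contact_force: [-0.2, -0.5, -1.9]
grip_width: 0.0137
```

Run:
```python
from h import *
print(get_obs()['grip_width'],get_obs()['clock'])
goto([.501,.001,.56],20)
```

```text
0.013679415633241076 3.7
pos [ 0.5477 -0.2259  0.5277] jaw yaw 14.4 shift mm [-31.5 231.5  11. ] turn -5.595511396578047
```

>>> {"api": "servo_tool", "payload": {
  "motion": [
    [0, 0.02, 0, -2, 1],
    [0, 0.05, 0.005, -4, 1],
    [0, 0.08, 0.011, -5.5, 1],
    [0, 0.11, 0.011, -5.5, 1],
    [0, 0.135, 0.011, -5.5, 1],
    [0, 0.15, 0.011, -5.5, 1],
    [0, 0.15, 0.011, -5.5, 1],
    [0, 0.15, 0.011, -5.5, 1]
  ]
}}

```text
clock: 4.5
tcp_pos: [0.521, -0.0778, 0.5276]
orientation: [-0.271, 1.559, 0.276]
contact_force: [-0.3, -0.9, -1.9]
grip_width: 0.0134
```

Run:
```python
from h import *
look('w3'); goto([.501,.001,.53],20)
```

```text
pos [ 0.5211 -0.0787  0.5277] jaw yaw 19.86 shift mm [-2.  81.8  8.1] turn -0.14096704126299642
```

View pics/w3.png

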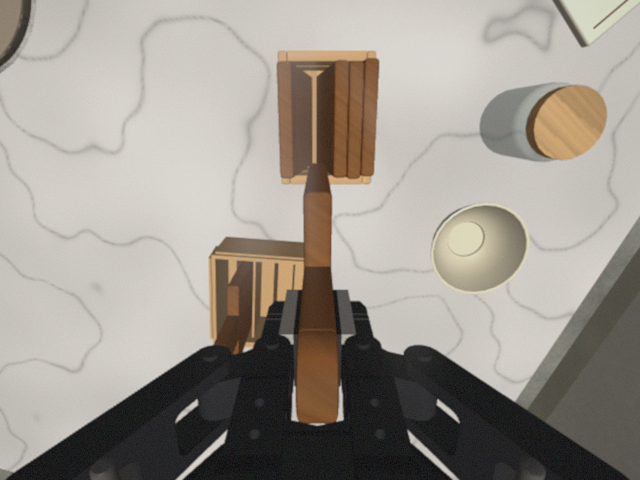

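Run:
```python
import cv2
f=cv2.imread('pics/w3.png'); cv2.imwrite('pics/w3c.png',cv2.resize(f[40:190,260:400],None,fx=4,fy=4,interpolation=cv2.INTER_CUBIC))
```

```text
(no output)
```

View pics/w3c.png

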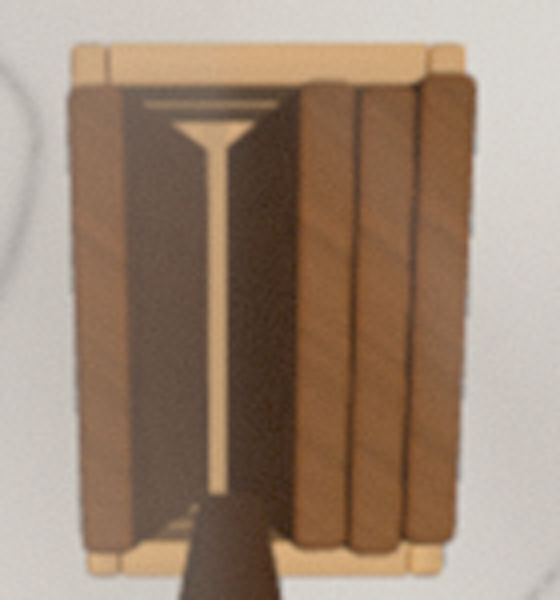

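Run:
```python
from h import *
T=np.load('pics/w3.npy');c=cam('wrist',T)
r=lambda x,y,z: ray(c,(x/4+260-.375,y/4+40-.375),z)
tm=lambda P: (T[:3,:3].T@(P-T[:3,3]))[1:]*1000
for n,L in [('top b1',[r(124,90,.134),r(132,545,.134)]),('top b2',[r(300,90,.134),r(297,540,.134)]),('floor',[r(218,150,.009),r(218,490,.009)]),('rim ends',[r(270,43,.085),r(265,577,.085)])]:
    d=L[0]-L[1]; print(n,[tm(p).round(1) for p in L],'mid tool yz',tm((L[0]+L[1])/2).round(1),'yaw',np.degrees(np.arctan2(-d[0],d[1])).round(2),np.linalg.norm(d).round(4))
# held board: bottom edge near +y corner, handle top
zb=T[2,3]-.321
print('bottom pred px',[proj(c,T[:3,3]+T[:3,:3]@np.array([.321,s*.055,0])).round(1) for s in(1,-1)], 'handle top',proj(c,T[:3,3]+T[:3,:3]@np.array([.121,0,0])).round(1))
```

```text
top b1 [array([131.9, -23.1]), array([ 27.1, -23.6])] mid tool yz [ 79.5 -23.4] yaw 19.7 0.1048
top b2 [array([131.8,  17.6]), array([28.4, 18.3])] mid tool yz [80.1 17.9] yaw 20.39 0.1034
floor [array([132. ,  -2.4]), array([26.7, -2.7])] mid tool yz [79.4 -2.5] yaw 19.78 0.1053
rim ends [array([149.7,  11.8]), array([10.4, 11.5])] mid tool yz [80.1 11.7] yaw 19.84 0.1392
bottom pred px [array([315.5, 154.7]), array([315.7, 280.3])] handle top [313.1 397.9]
```

The slot centre is 80 mm along tool y and -2.6 mm along z; the gap at the tops measures 41 mm against 40 expected. The held board's own image sits about +1.8 mm in z and -2.5 mm in y of the tool axis, so I shift by (82, -4.4) mm.

>>> {"api": "servo_tool", "payload": {
  "motion": [
    [0, 0.015, -0.004, 0, 1],
    [0, 0.04, -0.004, 0, 1],
    [0, 0.065, -0.004, 0, 1],
    [0, 0.082, -0.0045, 0, 1],
    [0, 0.082, -0.0045, 0, 1],
    [0, 0.082, -0.0045, 0, 1],
    [0.02, 0.082, -0.0045, 0, 1],
    [0.045, 0.082, -0.0045, 0, 1]
  ]
}}

```text
clock: 5.35
tcp_pos: [0.4895, -0.0045, 0.4834]
orientation: [-0.268, 1.557, 0.272]
contact_force: [0.8, -0.2, -2.7]
grip_width: 0.0136
```

Run:
```python
from h import *
T0=np.load('pics/w3.npy'); goto(T0[:3,3]+T0[:3,:3]@np.array([.1,.082,-.0045]),19.9); look('w4'); print(get_obs()['contact_force'])
```

```text
pos [ 0.4895 -0.0045  0.4834] jaw yaw 19.71 shift mm [55.4  2.6 -0.3] turn -0.19009244732814068
[-1.456703   -1.02676566 -4.79567191]
```

View pics/w4.png

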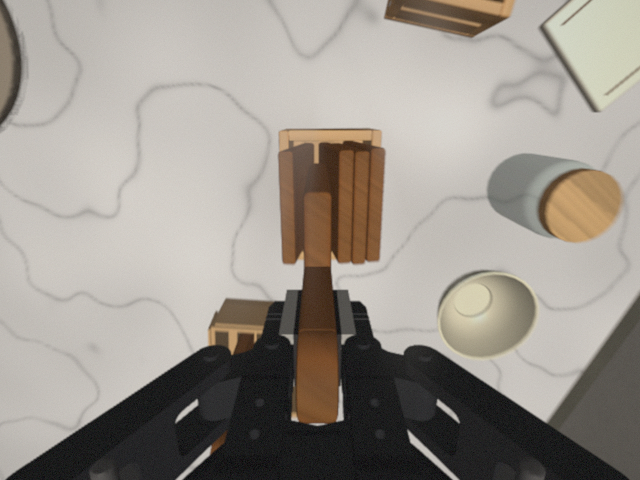

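Run:
```python
from h import *
T=np.load('pics/w4.npy');c=cam('wrist',T)
tm=lambda P: (T[:3,:3].T@(P-T[:3,3]))[1:]*1000
print(tm(ray(c,(317,163),T[2,3]-.321)), tm(ray(c,(287,149),.134)),tm(ray(c,(287,262),.134)),tm(ray(c,(330,130),.085)))
```

```text
[48.46697557  1.23088694] [ 57.20157551 -24.91237895] [-49.00717949 -27.80313199] [71.65770618 14.10603303]
```

The board is centred in x on the gap: board at u 317.5, gap edges 297 and 339. It sits about 5 mm short in tool y, so I'll correct that and descend to just above where the V narrows.

>>> {"api": "servo_tool", "payload": {
  "motion": [
    [0, 0.005, 0, 0, 1],
    [0, 0.005, 0, 0, 1],
    [0.02, 0.005, 0, 0, 1],
    [0.04, 0.005, 0, 0, 1],
    [0.06, 0.005, 0, 0, 1],
    [0.08, 0.005, 0, 0, 1],
    [0.1, 0.005, 0, 0, 1],
    [0.11, 0.005, 0, 0, 1]
  ]
}}

```text
clock: 6.2
tcp_pos: [0.4861, -0.0001, 0.3686]
orientation: [-0.267, 1.562, 0.273]
contact_force: [1.9, 1.2, -1.1]
grip_width: 0.0135
```

>>> {"api": "servo_tool", "payload": {
  "motion": [
    [0.004, 0, 0, 0, 1],
    [0.008, 0, 0, 0, 1],
    [0.012, 0, 0, 0, 1],
    [0.016, 0, 0, 0, 1],
    [0.02, 0, 0, 0, 1],
    [0.02, 0, 0, 0, 1]
  ]
}}

```text
clock: 6.8
tcp_pos: [0.4857, -0.0001, 0.3482]
orientation: [-0.267, 1.563, 0.273]
contact_force: [0.9, 0.3, -1.6]
grip_width: 0.0137
```

>>> {"api": "servo_tool", "payload": {
  "motion": [
    [0.002, 0, 0.0005, 0, 1],
    [0.004, 0, 0.001, 0, 1],
    [0.006, 0, 0.001, 0, 1],
    [0.008, 0, 0.001, 0, 1],
    [0.01, 0, 0.001, 0, 1],
    [0.01, 0, 0.001, 0, 1]
  ]
}}

```text
clock: 7.4
tcp_pos: [0.4862, 0.0001, 0.3376]
orientation: [-0.267, 1.564, 0.273]
contact_force: [-1.7, -0.3, -2.4]
grip_width: 0.0135
```

Run:
```python
from h import *
print(tool().round(4)); o=get_obs();print(o['contact_force'].round(1),o['moment'].round(2)); look('w5')
```

```text
[[-1.080e-02 -3.369e-01  9.415e-01  4.862e-01]
 [ 2.000e-03  9.415e-01  3.370e-01  1.000e-04]
 [-9.999e-01  5.500e-03 -9.500e-03  3.376e-01]
 [ 0.000e+00  0.000e+00  0.000e+00  1.000e+00]]
[-1.7 -0.3 -2.4] [-0.23  0.54  0.08]
```

View pics/w5.png

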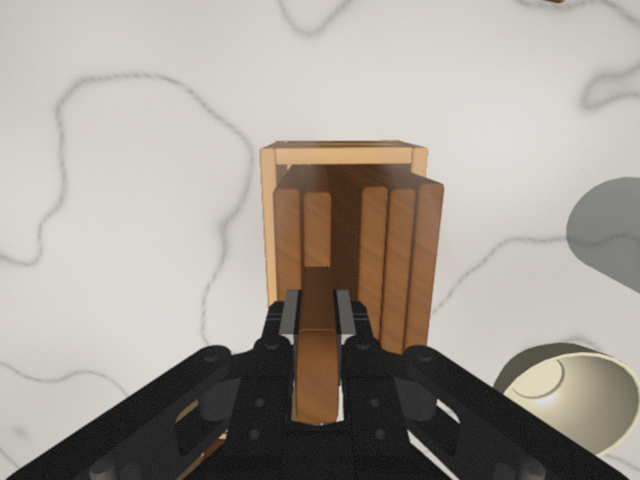

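The board is between b1 and b2, with its end level with theirs (v≈190), and forces are near 2 N. I'll ease down the last ~9 mm.

>>> {"api": "servo_tool", "payload": {
  "motion": [
    [0.002, 0, 0.0005, 0, 1],
    [0.004, 0, 0.001, 0, 1],
    [0.005, 0, 0.001, 0, 1],
    [0.006, 0, 0.001, 0, 1],
    [0.0065, 0, 0.001, 0, 1],
    [0.0065, 0, 0.001, 0, 1]
  ]
}}

```text
clock: 8.05
tcp_pos: [0.4871, 0.0005, 0.3311]
orientation: [-0.267, 1.564, 0.273]
contact_force: [-1.8, 0.2, -2.1]
grip_width: 0.0134
```

>>> {"api": "servo_tool", "payload": {
  "motion": [
    [0.001, 0, 0, 0, 1],
    [0.002, 0, 0, 0, 1],
    [0.003, 0, 0, 0, 1],
    [0.003, 0, 0, 0, 1]
  ]
}}

```text
clock: 8.45
tcp_pos: [0.4874, 0.0008, 0.3289]
orientation: [-0.267, 1.563, 0.273]
contact_force: [-3.8, -1.0, 6.1]
grip_width: 0.0136
```

It touched the floor at the predicted height (TCP z 0.329, +6 N). Releasing and withdrawing.

>>> {"api": "servo_tool", "payload": {
  "motion": [
    [0.0005, 0, 0, 0, 0.7],
    [0.0005, 0, 0, 0, 0.5],
    [0.0005, 0, 0, 0, 0.3],
    [0.0005, 0, 0, 0, 0.1],
    [0, 0, 0, 0, -0.1],
    [0, 0, 0, 0, -0.2],
    [-0.03, 0, 0, 0, -0.2],
    [-0.06, 0, 0, 0, -0.2]
  ]
}}

```text
clock: 9.25
tcp_pos: [0.4877, 0.0007, 0.389]
orientation: [-0.267, 1.565, 0.274]
contact_force: [1.0, -0.4, -0.2]
grip_width: 0.0513
```

>>> {"api": "servo_tool", "payload": {
  "motion": [
    [-0.04, 0, 0, 0, -0.2],
    [-0.08, 0, 0, 0, -0.2],
    [-0.1, 0, 0, 0, -0.2],
    [-0.1, 0, 0, 0, -0.2]
  ]
}}

```text
clock: 9.65
tcp_pos: [0.4896, 0.0008, 0.4923]
orientation: [-0.268, 1.559, 0.273]
contact_force: [-0.5, 1.2, -0.1]
grip_width: 0.0511
```

Run:
```python
from h import *
T=tool(); o=get_obs(); print(o['clock'],o['contact_force'].round(1)); look('w6')
# new_1: earlier estimate + new_2 grasp correction (0.5474,-0.2257 vs 0.5467,-0.2272)
a=np.radians(14.5); print(np.array([.5474,-.2257])-.075*np.array([np.cos(a),np.sin(a)]))
goto([.4765,-.248,.46],14.5)
```

```text
9.65 [-0.5  1.2 -0.1]
[ 0.47478893 -0.2444785 ]
pos [0.4891 0.0006 0.4902] jaw yaw 19.71 shift mm [  29.8 -229.9  -95.5] turn 5.213837697677121
```

View pics/w6.png

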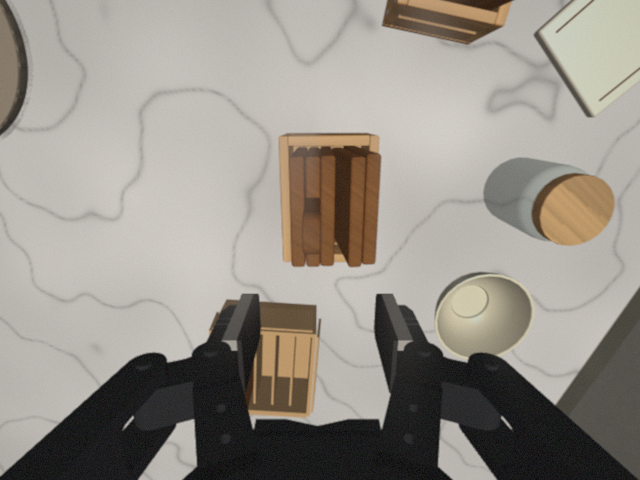

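Crate_b: new_2 stands between b1 and b2, all four plain boards are in, and the crate is where it was (rim corner near (280,136)). Now new_1.

>>> {"api": "servo_tool", "payload": {
  "motion": [
    [0, -0.03, -0.012, 1, -0.2],
    [0, -0.07, -0.03, 2, -0.2],
    [0, -0.11, -0.046, 3, -0.2],
    [0, -0.15, -0.063, 4, -0.2],
    [0, -0.19, -0.08, 5.2, -0.2],
    [0, -0.22, -0.092, 5.2, -0.2],
    [0, -0.232, -0.097, 5.2, -0.2],
    [0, -0.232, -0.097, 5.2, -0.2]
  ]
}}

```text
clock: 10.5
tcp_pos: [0.4755, -0.2521, 0.4882]
orientation: [-0.193, 1.573, 0.2]
contact_force: [0.1, 0.6, -0.2]
grip_width: 0.0511
```

>>> {"api": "servo_tool", "payload": {
  "motion": [
    [0, 0, 0, 0, -0.2],
    [0, 0, 0, 0, -0.2]
  ]
}}

```text
clock: 10.7
tcp_pos: [0.4758, -0.2501, 0.4877]
orientation: [-0.194, 1.573, 0.203]
contact_force: [1.3, -0.1, 0.9]
grip_width: 0.0512
```

Run:
```python
from h import *
T=look('w7'); c=cam('wrist',T); print(T[:3,0].round(4))
goto([.4755,-.2505,.326],14.5); goto([.4755,-.2505,.4],14.5)
f=cv2.imread('pics/w7.png'); hsv=cv2.cvtColor(f,cv2.COLOR_BGR2HSV)
q=proj(c,[.4755,-.2505,.205]); print('pred handle top',q.round(1))
# brown handle mask around prediction
m=((hsv[...,0]<20)&(hsv[...,1]>90)&(hsv[...,2]<150)&(hsv[...,2]>40)).astype(np.uint8)
for v in range(int(q[1])-25,int(q[1])+30,6):
    u=np.flatnonzero(m[v,int(q[0])-45:int(q[0])+45])+int(q[0])-45; print(v,u.min() if len(u) else None,u.max() if len(u) else None,len(u))
```

```text
[-0.012   0.0042 -0.9999]
pos [ 0.4759 -0.2502  0.488 ] jaw yaw 14.5 shift mm [162.   -1.2   1.2] turn 0.0014954728663951755
pos [ 0.4759 -0.2502  0.488 ] jaw yaw 14.5 shift mm [88.  -0.7  0.5] turn 0.0014954728663951755
pred handle top [319.  238.3]
213 311 352 21
219 311 351 22
225 289 351 25
231 294 351 26
237 295 362 59
243 285 362 54
249 285 362 57
255 291 329 26
261 314 327 14
267 315 326 12
```

>>> {"api": "servo_tool", "payload": {
  "motion": [
    [0.03, -0.001, 0.001, 0, -0.2],
    [0.07, -0.001, 0.001, 0, -0.2],
    [0.11, -0.001, 0.001, 0, -0.2],
    [0.14, -0.001, 0.001, 0, -0.2],
    [0.155, -0.001, 0.001, 0, -0.2],
    [0.162, -0.001, 0.001, 0, -0.2],
    [0.162, -0.001, 0.001, 0, -0.2]
  ]
}}

```text
clock: 11.45
tcp_pos: [0.4753, -0.2494, 0.3256]
orientation: [-0.195, 1.573, 0.205]
contact_force: [0.7, -0.3, 0.6]
grip_width: 0.0513
```

>>> {"api": "servo_tool", "payload": {
  "motion": [
    [0, 0, 0, 0, 0.3],
    [0, 0, 0, 0, 0.6],
    [0, 0, 0, 0, 1],
    [0, 0, 0, 0, 1],
    [0, 0, 0, 0, 1],
    [0, 0, 0, 0, 1]
  ],
  "force": 40
}}

```text
clock: 12.05
tcp_pos: [0.476, -0.2496, 0.3268]
orientation: [-0.196, 1.571, 0.204]
contact_force: [0.4, 0.9, 7.4]
grip_width: 0.0134
```

>>> {"api": "servo_tool", "payload": {
  "motion": [
    [0, 0, 0, 0, 1],
    [-0.01, 0, 0, 0, 1],
    [-0.03, 0, 0, 0, 1],
    [-0.05, 0, 0, 0, 1],
    [-0.08, 0, 0, 0, 1],
    [-0.12, 0, 0, 0, 1],
    [-0.16, 0, 0, 0, 1],
    [-0.19, 0, 0, 0, 1]
  ]
}}

```text
clock: 12.85
tcp_pos: [0.4776, -0.25, 0.5198]
orientation: [-0.197, 1.57, 0.203]
contact_force: [-0.2, -0.5, -2.1]
grip_width: 0.0135
```

Run:
```python
from h import *
o=get_obs();print(o['clock'],o['grip_width'],o['contact_force'].round(1),o['joints'].round(2))
a=np.radians(10); print('look pose 80mm short in tool y'); goto(np.array([.534,.273,.56])-.08*np.array([-np.sin(a),np.cos(a),0]),10)
```

```text
12.85 0.013491472766942871 [-0.2 -0.5 -2.1] [ 0.69  0.19 -0.38  1.71  0.07  1.27  0.55]
look pose 80mm short in tool y
pos [ 0.4776 -0.25    0.5198] jaw yaw 14.59 shift mm [-39.6 412.4 179.5] turn 4.585238416657134
```

>>> {"api": "servo_tool", "payload": {
  "motion": [
    [-0.025, 0.015, 0.006, 1, 1],
    [-0.05, 0.04, 0.017, 2, 1],
    [-0.05, 0.075, 0.033, 3, 1],
    [-0.05, 0.115, 0.05, 4.5, 1],
    [-0.05, 0.155, 0.067, 4.5, 1],
    [-0.05, 0.195, 0.085, 4.5, 1],
    [-0.05, 0.225, 0.098, 4.5, 1],
    [-0.05, 0.235, 0.102, 4.5, 1]
  ]
}}

```text
clock: 13.65
tcp_pos: [0.5171, 0.0074, 0.5706]
orientation: [-0.139, 1.574, 0.147]
contact_force: [0.4, 0.4, -2.4]
grip_width: 0.0136
```

Run:
```python
from h import *
print(get_obs()['grip_width']);a=np.radians(10); goto(np.array([.534,.273,.55])-.08*np.array([-np.sin(a),np.cos(a),0]),10)
```

```text
0.013571954990006845
pos [0.5171 0.0074 0.5706] jaw yaw 10.45 shift mm [ 21.2 178.   64.3] turn 0.4480525863962441
```

>>> {"api": "servo_tool", "payload": {
  "motion": [
    [0, 0.02, 0.007, 0.4, 1],
    [0, 0.05, 0.018, 0.4, 1],
    [0, 0.085, 0.03, 0.4, 1],
    [0, 0.12, 0.043, 0.4, 1],
    [0.01, 0.15, 0.054, 0.4, 1],
    [0.02, 0.17, 0.062, 0.4, 1],
    [0.03, 0.178, 0.064, 0.4, 1],
    [0.03, 0.178, 0.064, 0.4, 1]
  ]
}}

```text
clock: 14.45
tcp_pos: [0.5471, 0.1942, 0.5394]
orientation: [-0.136, 1.578, 0.142]
contact_force: [0.1, -0.8, -2.1]
grip_width: 0.0136
```

>>> {"api": "servo_tool", "payload": {
  "motion": [
    [0, 0, 0, 0, 1],
    [0, 0, 0, 0, 1]
  ]
}}

```text
clock: 14.65
tcp_pos: [0.5474, 0.1924, 0.5397]
orientation: [-0.135, 1.578, 0.139]
contact_force: [1.2, -0.1, -2.1]
grip_width: 0.013
```

Run:
```python
from h import *
T=look('w8'); print(T.round(4)); c=cam('wrist',T)
f=cv2.imread('pics/w8.png'); hsv=cv2.cvtColor(f,cv2.COLOR_BGR2HSV)
q=proj(c,[.534,.273,.085]).round(1);print(q)
# compact text strip: V channel rows through the crate
x0,y0=int(q[0])-65,int(q[1])
for v in range(y0-50,y0+41,15): print(v,x0,hsv[v-1:v+2,x0:x0+130,2].mean(0).astype(int)[::1].tolist())
```

```text
[[-0.0117 -0.1732  0.9848  0.5474]
 [ 0.0019  0.9849  0.1732  0.1924]
 [-0.9999  0.0039 -0.0112  0.5397]
 [ 0.      0.      0.      1.    ]]
[321.2 121.1]
71 256 [201, 201, 201, 199, 199, 201, 200, 201, 198, 200, 199, 199, 199, 197, 197, 198, 198, 199, 198, 179, 147, 134, 138, 140, 139, 139, 139, 139, 140, 138, 140, 138, 134, 120, 110, 127, 136, 141, 140, 138, 136, 136, 135, 138, 137, 137, 138, 127, 109, 102, 102, 102, 101, 103, 102, 102, 102, 101, 99, 101, 118, 150, 174, 188, 195, 196, 196, 195, 191, 187, 183, 186, 189, 188, 185, 169, 141, 107, 81, 71, 69, 72, 72, 76, 74, 76, 75, 78, 79, 78, 90, 117, 132, 132, 132, 131, 130, 128, 130, 130, 132, 129, 128, 122, 100, 95, 121, 129, 128, 129, 126, 127, 127, 129, 128, 128, 126, 119, 130, 172, 196, 196, 194, 195, 196, 194, 195, 194, 193, 194]
86 256 [202, 200, 199, 199, 200, 200, 200, 200, 198, 199, 200, 199, 200, 198, 197, 199, 199, 199, 199, 196, 167, 135, 138, 142, 139, 139, 138, 141, 139, 140, 139, 138, 139, 124, 111, 123, 135, 138, 136, 137, 138, 138, 137, 138, 139, 138, 137, 129, 110, 102, 100, 100, 102, 102, 101, 99, 98, 100, 97, 92
[... 2759 characters left out ...]
4, 195, 196, 194, 194, 193, 194, 193, 193, 194, 193, 193, 191]
161 256 [191, 188, 185, 180, 175, 173, 170, 171, 176, 177, 181, 185, 186, 187, 185, 187, 189, 191, 193, 194, 193, 170, 139, 143, 145, 143, 142, 140, 141, 141, 141, 141, 141, 129, 111, 116, 134, 140, 140, 139, 141, 138, 138, 137, 138, 138, 136, 123, 104, 104, 102, 102, 101, 102, 101, 100, 97, 96, 92, 90, 98, 106, 125, 148, 179, 194, 195, 193, 187, 170, 142, 117, 96, 74, 64, 64, 66, 66, 66, 68, 67, 67, 69, 68, 67, 71, 70, 105, 130, 134, 134, 133, 132, 131, 131, 129, 132, 131, 126, 100, 87, 120, 133, 134, 132, 130, 131, 132, 131, 131, 130, 129, 132, 172, 197, 198, 197, 196, 197, 198, 197, 196, 195, 196, 194, 196, 195, 195, 196, 197]
```

Run:
```python
from h import *
T=np.load('pics/w8.npy');c=cam('wrist',T)
tm=lambda P:(T[:3,:3].T@(P-T[:3,3]))[1:]*1000
def ln(n,uv,z):
    L=[ray(c,u,z) for u in uv]; d=L[0]-L[1]; print(n,tm((L[0]+L[1])/2).round(1),'yaw',np.degrees(np.arctan2(-d[0],d[1])).round(2))
ln('a2 in',[(303.5,86),(303.3,146)],.134); ln('a3 in',[(346.2,86),(343.5,146)],.134); ln('floor',[(324,86),(322.6,146)],.009)
ln('outer L',[(276,86),(277,146)],.133); ln('outer R',[(374,86),(370,146)],.133)
f=cv2.imread('pics/w8.png'); V=cv2.cvtColor(f,cv2.COLOR_BGR2HSV)[...,2].astype(int)
S=cv2.cvtColor(f,cv2.COLOR_BGR2HSV)[...,1].astype(int)
for u in(285,297,353,366): print(u,'V by v from 30:',V[30:200:2,u].tolist())
print('held edge col 318 V/S from 150',V[150:215:2,318].tolist())
for v in(185,230,255): print(v,V[v,295:345].tolist())
print('bottom pred',proj(c,T[:3,3]+T[:3,:3]@np.array([.3218,.05,0])).round(1),proj(c,T[:3,3]+T[:3,:3]@np.array([.3218,.055,0])).round(1))
```

```text
a2 in [ 84.3 -12.5] yaw 9.05
a3 in [84.3 28.9] yaw 8.63
floor [85.   9.5] yaw 8.85
outer L [ 84.4 -39.5] yaw 8.9
outer R [84.3 56. ] yaw 8.69
285 V by v from 30: [196, 199, 200, 196, 196, 197, 197, 200, 198, 186, 196, 195, 197, 197, 184, 140, 137, 137, 137, 135, 137, 139, 138, 140, 141, 140, 144, 138, 140, 138, 138, 140, 142, 145, 142, 137, 137, 140, 143, 140, 146, 139, 142, 140, 137, 141, 144, 140, 135, 138, 134, 133, 132, 139, 137, 139, 137, 139, 138, 140, 136, 134, 142, 142, 143, 140, 140, 142, 145, 144, 142, 134, 196, 199, 177, 200, 202, 200, 202, 202, 201, 202, 208, 204, 203]
297 V by v from 30: [195, 198, 196, 197, 196, 196, 196, 196, 195, 191, 202, 202, 202, 197, 171, 134, 133, 134, 135, 139, 137, 135, 142, 139, 138, 138, 135, 142, 133, 139, 139, 142, 144, 138, 136, 136, 138, 139, 138, 142, 139, 140, 139, 138, 136, 143, 136, 136, 140, 138, 134, 135, 131, 136, 137, 137, 139, 139, 136, 133, 134, 137, 139, 139, 142, 139, 139, 140, 142, 141, 140, 140, 207, 200, 189, 202, 204, 204, 204, 202, 206, 204, 203, 204, 210]
353 V by v from 30: [179, 192, 194, 196, 195, 196, 198, 198, 196, 
[... 1085 characters left out ...]
, 97, 97, 96, 91, 90, 88, 87, 87, 82, 84, 83, 77, 79, 78, 77, 77, 130, 189, 209, 207, 209, 205, 205, 209, 205, 209, 208, 207, 206, 205, 207, 203, 206]
230 [214, 213, 215, 211, 215, 215, 214, 214, 167, 115, 125, 128, 134, 135, 136, 136, 133, 132, 133, 131, 136, 136, 134, 136, 135, 132, 134, 135, 133, 133, 131, 130, 130, 128, 119, 110, 177, 219, 219, 218, 219, 218, 218, 218, 218, 218, 216, 217, 218, 219]
255 [132, 163, 198, 216, 214, 212, 215, 212, 180, 128, 119, 132, 137, 142, 140, 140, 143, 142, 140, 140, 137, 139, 137, 134, 134, 131, 133, 134, 132, 133, 130, 130, 130, 128, 116, 118, 178, 215, 216, 215, 217, 215, 214, 216, 217, 216, 215, 216, 216, 216]
bottom pred [315.6 161.2] [315.6 154.9]
```

Run:
```python
from h import *
T=np.load('pics/w8.npy');c=cam('wrist',T)
tm=lambda P:(T[:3,:3].T@(P-T[:3,3]))[1:]*1000
for uv,z in[((290,58.5),.134),((290,173),.134),((322,48),.085),((353,58.5),.134),((353,173),.134),((297,178.5),.085),((318,163.5),.218)]: print(uv,tm(ray(c,uv,z)).round(1))
goto(T[:3,3]+T[:3,:3]@np.array([.0,.09,.0067]),8.85)
```

```text
(290, 58.5) [136.9 -24.6]
(290, 173) [ 28.5 -27.2]
(322, 48) [154.1   6.5]
(353, 58.5) [136.8  35.4]
(353, 173) [28.5 38.8]
(297, 178.5) [ 14.9 -22.8]
(318, 163.5) [48.2  1.9]
pos [0.5474 0.1926 0.5399] jaw yaw 9.99 shift mm [ 0.2 89.8  6.7] turn 1.1357129956033276
```

The slot mid is +8.2 mm at the tops and +9.5 mm at the floor (gap 41 mm), crate yaw is 8.9°, and crate centre y is 84.5. The held board is at z +1.5 and y about -5. So I shift y 88, z 6.7 rising to 8 with depth, and turn +1.1.

>>> {"api": "servo_tool", "payload": {
  "motion": [
    [0, 0.02, 0.003, 1.1, 1],
    [0, 0.045, 0.006, 1.1, 1],
    [0, 0.07, 0.0067, 1.1, 1],
    [0, 0.088, 0.0067, 1.1, 1],
    [0, 0.088, 0.0067, 1.1, 1],
    [0, 0.088, 0.0067, 1.1, 1],
    [0.02, 0.088, 0.0067, 1.1, 1],
    [0.045, 0.088, 0.0067, 1.1, 1]
  ]
}}

```text
clock: 15.5
tcp_pos: [0.5393, 0.2788, 0.4961]
orientation: [-0.117, 1.575, 0.122]
contact_force: [0.8, 0.2, -2.7]
grip_width: 0.0137
```

Run:
```python
from h import *
T0=np.load('pics/w8.npy'); T=look('w9'); c=cam('wrist',T)
goto(T0[:3,3]+T0[:3,:3]@np.array([.168,.088,.0075]),8.85)
V=cv2.cvtColor(cv2.imread('pics/w9.png'),cv2.COLOR_BGR2HSV)[...,2].astype(int)
for v in(185,200,230): print(v,V[v-1:v+2,270:385].mean(0).astype(int).tolist())
print(get_obs()['contact_force'].round(1), V[140:210:2,317].tolist(), V[130:300:2,290].tolist())
```

```text
pos [0.5386 0.2778 0.4906] jaw yaw 8.72 shift mm [118.6   2.9   1.3] turn -0.13011339340603456
185 [138, 135, 137, 135, 137, 135, 137, 134, 122, 106, 116, 133, 138, 141, 136, 134, 135, 132, 133, 131, 132, 132, 129, 113, 97, 91, 90, 89, 93, 94, 91, 94, 93, 93, 94, 92, 88, 85, 86, 86, 88, 87, 86, 84, 84, 83, 83, 82, 82, 79, 78, 80, 76, 76, 75, 77, 74, 72, 70, 64, 66, 66, 65, 67, 67, 66, 74, 106, 130, 134, 134, 134, 133, 132, 128, 126, 128, 127, 122, 123, 106, 87, 111, 131, 134, 133, 133, 129, 130, 127, 128, 125, 125, 125, 126, 146, 176, 192, 192, 190, 190, 191, 190, 190, 189, 191, 190, 190, 189, 190, 190, 190, 191, 189, 190]
200 [139, 138, 138, 137, 137, 136, 137, 135, 128, 112, 113, 128, 135, 139, 137, 137, 137, 136, 134, 133, 132, 132, 134, 119, 98, 89, 86, 86, 90, 88, 87, 87, 87, 88, 94, 108, 114, 117, 119, 121, 122, 120, 122, 122, 124, 122, 123, 120, 123, 121, 120, 120, 122, 125, 125, 124, 127, 123, 124, 110, 86, 68, 66, 64, 66, 67, 80, 113, 131, 132, 134, 133, 134, 133, 132, 130, 130, 130, 127, 121, 94, 94, 119, 133, 135, 133, 134, 133, 132, 131, 131, 132, 131, 127, 132, 163, 188,
[... 552 characters left out ...]
, 188, 188, 187, 186, 183, 181, 180, 180, 180, 178, 175, 175, 171, 173, 173, 173, 177, 176, 179, 182]
[-1.9 -1.7 -5.2] [202, 192, 186, 182, 183, 181, 184, 179, 183, 183, 185, 183, 184, 155, 82, 85, 82, 81, 84, 83, 78, 81, 83, 82, 84, 82, 81, 81, 87, 114, 118, 121, 122, 120, 118] [195, 151, 160, 200, 201, 197, 194, 183, 191, 120, 102, 103, 103, 136, 133, 132, 127, 129, 128, 134, 132, 132, 135, 135, 133, 132, 133, 135, 131, 131, 137, 137, 133, 130, 131, 132, 137, 134, 136, 139, 132, 130, 132, 134, 129, 126, 131, 130, 127, 128, 127, 131, 128, 132, 128, 127, 124, 125, 127, 131, 128, 125, 125, 127, 133, 133, 137, 191, 204, 206, 204, 207, 205, 206, 207, 208, 210, 208, 210, 210, 99, 83, 85, 84, 85]
```

Run:
```python
from h import *
p=camera_params('wrist'); print(p['T_tool_cam'].round(5),p['mtx'][0])
T=np.load('pics/w8.npy'); c=cam('wrist',T); print(proj(c,T[:3,3]+T[:3,:3]@np.array([.3218,.05,0])))
T=np.load('pics/w9.npy'); c=cam('wrist',T)
tm=lambda P:(T[:3,:3].T@(P-T[:3,3]))[1:]*1000
for n,uv,z in [('gapL',(293.5,200),.134),('gapR',(336.5,200),.134),('board body top',(317.1,200),T[2,3]-.1968),('bottom corner',(317.1,167.5),T[2,3]-.3218),('plain +y',(290,153.5),.134),('plain -y',(290,263),.134),('fingers',(317,300),T[2,3]-.155)]: print(n,tm(ray(c,uv,z)).round(1))
```

```text
[[ 3.3000e-04 -3.1638e-01  9.4863e-01  3.2760e-02]
 [-6.1000e-04 -9.4863e-01 -3.1638e-01  8.2190e-02]
 [ 1.0000e+00 -4.8000e-04 -5.1000e-04  1.1900e-03]
 [ 0.0000e+00  0.0000e+00  0.0000e+00  1.0000e+00]] [353.82841713   0.         316.96986156]
[315.63570653 161.25252347]
gapL [  9.3 -21.2]
gapR [ 9.4 19.5]
board body top [45.9  1.2]
bottom corner [45.   1.2]
plain +y [ 52.4 -23.5]
plain -y [-55.2 -26.1]
fingers [15.7  1.1]
```

The board is 2 mm +z off the gap mid at top level and about 7 mm short in y relative to the plain boards. I'll correct both, then descend.

>>> {"api": "servo_tool", "payload": {
  "motion": [
    [0, 0.007, -0.002, 0, 1],
    [0, 0.007, -0.002, 0, 1],
    [0.02, 0.007, -0.002, 0, 1],
    [0.04, 0.007, -0.0018, 0, 1],
    [0.06, 0.007, -0.0015, 0, 1],
    [0.085, 0.007, -0.001, 0, 1],
    [0.11, 0.007, -0.0008, 0, 1],
    [0.118, 0.007, -0.0007, 0, 1]
  ]
}}

```text
clock: 16.35
tcp_pos: [0.536, 0.284, 0.3722]
orientation: [-0.119, 1.581, 0.119]
contact_force: [3.0, -0.4, -0.1]
grip_width: 0.0132
```

>>> {"api": "servo_tool", "payload": {
  "motion": [
    [0.004, 0, 0, 0, 1],
    [0.008, 0, 0, 0, 1],
    [0.012, 0, 0, 0, 1],
    [0.016, 0, 0, 0, 1],
    [0.02, 0, 0, 0, 1],
    [0.02, 0, 0, 0, 1]
  ]
}}

```text
clock: 16.95
tcp_pos: [0.5357, 0.284, 0.3518]
orientation: [-0.12, 1.581, 0.119]
contact_force: [0.6, -0.3, -2.1]
grip_width: 0.0135
```

Run:
```python
from h import *
T0=np.load('pics/w9.npy'); T=tool(); d=T[:3,3]-T0[:3,3]; print(T.round(4)); goto(T0[:3,3]+T0[:3,:3]@np.array([.155,.007,-.0007]),8.85); print(get_obs()['contact_force'].round(1))
```

```text
[[-1.360e-02 -1.511e-01  9.884e-01  5.357e-01]
 [-1.400e-03  9.885e-01  1.511e-01  2.840e-01]
 [-9.999e-01  7.000e-04 -1.360e-02  3.518e-01]
 [ 0.000e+00  0.000e+00  0.000e+00  1.000e+00]]
pos [0.5357 0.284  0.3518] jaw yaw 8.69 shift mm [10.7  1.9  1.1] turn -0.16090281987436583
[ 0.6 -0.3 -2.1]
```

>>> {"api": "servo_tool", "payload": {
  "motion": [
    [0.003, 0.001, 0.0005, 0, 1],
    [0.006, 0.001, 0.001, 0, 1],
    [0.009, 0.001, 0.001, 0, 1],
    [0.012, 0.001, 0.001, 0, 1],
    [0.015, 0.001, 0.001, 0, 1],
    [0.015, 0.001, 0.001, 0, 1]
  ]
}}

```text
clock: 17.55
tcp_pos: [0.5361, 0.2849, 0.336]
orientation: [-0.12, 1.582, 0.119]
contact_force: [1.3, 0.6, -2.7]
grip_width: 0.0137
```

>>> {"api": "servo_tool", "payload": {
  "motion": [
    [0.0015, 0, 0, 0, 1],
    [0.003, 0, 0, 0, 1],
    [0.0045, 0, 0, 0, 1],
    [0.0055, 0, 0, 0, 1],
    [0.0055, 0, 0, 0, 1]
  ]
}}

```text
clock: 18.05
tcp_pos: [0.536, 0.2848, 0.3303]
orientation: [-0.12, 1.583, 0.119]
contact_force: [0.4, -0.3, -2.2]
grip_width: 0.0141
```

>>> {"api": "servo_tool", "payload": {
  "motion": [
    [0.001, 0, 0, 0, 1],
    [0.002, 0, 0, 0, 1],
    [0.002, 0, 0, 0, 1]
  ]
}}

```text
clock: 18.35
tcp_pos: [0.5362, 0.285, 0.3301]
orientation: [-0.12, 1.581, 0.118]
contact_force: [-2.5, -3.1, 10.6]
grip_width: 0.0135
```

The floor contact (+10.6 N, TCP 0.330) matches the expected height of 0.3298. Releasing.

>>> {"api": "servo_tool", "payload": {
  "motion": [
    [0, 0, 0, 0, 0.7],
    [0, 0, 0, 0, 0.5],
    [0, 0, 0, 0, 0.3],
    [0, 0, 0, 0, 0.1],
    [0, 0, 0, 0, -0.1],
    [0, 0, 0, 0, -0.2],
    [-0.03, 0, 0, 0, -0.2],
    [-0.06, 0, 0, 0, -0.2]
  ]
}}

```text
clock: 19.15
tcp_pos: [0.5368, 0.2849, 0.3899]
orientation: [-0.121, 1.584, 0.118]
contact_force: [-0.2, 0.5, -0.1]
grip_width: 0.0511
```

>>> {"api": "servo_tool", "payload": {
  "motion": [
    [-0.04, 0, 0, 0, -0.2],
    [-0.08, 0, 0, 0, -0.2],
    [-0.12, 0, 0, 0, -0.2],
    [-0.16, 0, 0, 0, -0.2],
    [-0.16, -0.02, 0, 0, -0.2],
    [-0.16, -0.04, 0, 0, -0.2],
    [-0.16, -0.04, 0, 0, -0.2]
  ]
}}

```text
clock: 19.85
tcp_pos: [0.5465, 0.2429, 0.55]
orientation: [-0.119, 1.583, 0.113]
contact_force: [0.4, -0.1, -0.7]
grip_width: 0.0512
```

Run:
```python
from h import *
o=get_obs();print(o['clock'],o['contact_force'].round(1),o['tcp_pos'])
look('w10'); s=grab_frame('scene')[:,:,::-1]; t=grab_frame('top')[:,:,::-1]
w=cv2.imread('pics/w10.png')
out=np.zeros((600,800,3),np.uint8)
out[:330,:440]=cv2.resize(w,(440,330)); 
a=cv2.resize(s[150:350,260:450],(356,375)); out[:375,444:]=a
b=cv2.resize(t[180:290,185:415],(440,210)); out[340:550,:440]=b
cv2.imwrite('pics/final.png',out)
```

```text
19.85 [ 0.4 -0.1 -0.7] [0.54646218 0.24291931 0.55000717]
```

View pics/final.png

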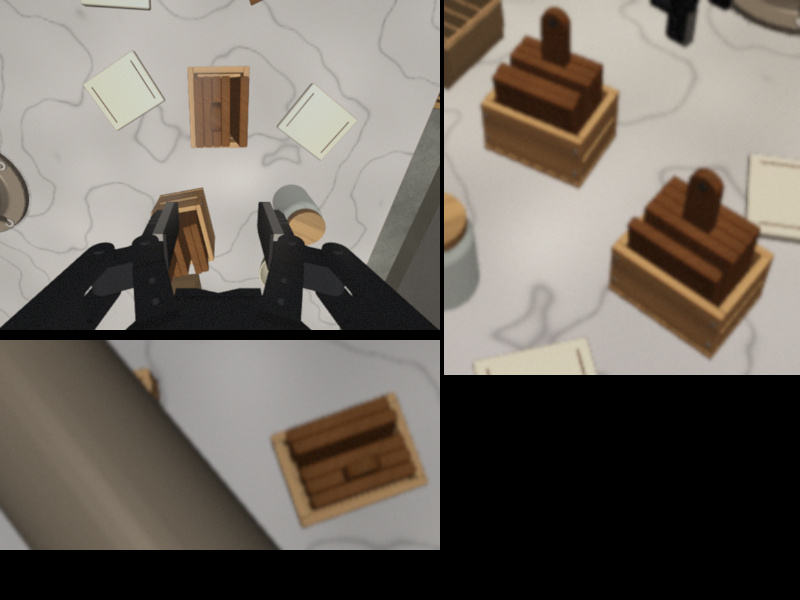

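Both handled boards stand upright in their crates, handle up. Each crate still holds its four plain boards and is in place, and the robot touches nothing.

```bash
python3 -c "
from bench import *
print(hand_in(), get_obs()['clock'])"
```

```text
the job is handed in; nothing more can be done
the job is handed in; nothing more can be done
```

Both handled boards are in their crates and the job is handed in, at about 20 s on the robot's clock against the 72 s limit. new_2 went into crate_b between b1 and b2, and new_1 into crate_a between a2 and a3.

- **Placing:** each board touched the crate floor within about 1 mm of the height I expected. Readings during placing stayed at about 11 N or less on the wrist, and I then opened the gripper and withdrew clear.
- **Last pictures:** both boards stand handle up, and each crate still holds its four plain boards. Neither crate looks moved, though I judged that by eye. The jar, bowl and white look-alikes were not touched.
- **Disagreements:** before each insertion the wrist camera showed the held board 5 to 8 mm off along its width, and the wrist calibration varied by about 1 mm between readings. I corrected for the offset against the crate's own boards before lowering. In the last top view the arm hid crate_a, so its final check rests on the scene and wrist views.

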